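# Stopper the cream bottle with the sprung tongs

## Task

The stopper on the saucer has just been scalded, so keep the gripper off it: pick up the sprung tongs, squeeze them on the stopper's knob and carry it to the cream bottle. Press it down into the neck, driving the stiff seal before it, until it bottoms firmly on the hidden shoulder (a push of 10 to 20 N there, no more); then let go, leave it in, and stand the tongs upright back in their rest, with the other breakfast things left alone.

Things in the scene. Friction and masses are not known exactly. Their poses are not given: they have to be found in the camera images.
- tongs: Small steel tongs, 96 mm tall, upright on their tips: two flat arms 18 mm wide (along x) splay apart along the tongs' y from a sprung bow at the top. Origin: midway between the tips, level with their undersides; z up to the bow. Tips: 20 mm wide (along x), 5 mm thick, 14 mm high, inner faces 34 mm apart when open. Mass 75 g. Relaxed, they spring open.
- tongs_grip (a point): Midway between the arms, 64 mm above the tips' undersides (bow top 32 mm higher): squeeze here from above, along the tongs' y. Backs of the arms: open 38 mm apart here, 43 mm at 19 mm lower (40 to 41 mm there carries the tongs open); parallel and 32 mm apart when the tips are 14 mm apart. The tips get 0.3 of what the hand squeezes beyond the spring's force.
- tongs_left (a joint): Squeeze of the tongs' +y arm, rad: 0 open, 0.12 when vertical (tips 14 mm apart if both are), 0.20 at the stop. It turns about an axis along the tongs' x, 90 mm above the tips' undersides and 14 mm off centre. The spring pushes back at the grip point with about 4.5 N open, 6.5 N at 0.12.
- tongs_right (a joint): The same for the -y arm.
- caddy: Plain wooden tongs rest fixed to the shelf: a shallow open box, 42 mm (its x) by 78 mm (its y) outside, 20 mm high, walls and floor 4 mm (inside 34 by 70 mm). Origin: centre of the underside. The tongs stand in it with their y along its y.
- saucer: Loose white saucer, 124 mm across, 14 mm high, on the shelf. Origin: centre of the underside. The stopper stands on it within 22 mm of its middle.
- stopper: Steel stopper standing on its plug: rubber plug 20 mm across and 24 mm long, its lowest 4 mm tapering to 15 mm across; flange 34 mm across, 5 mm thick (z 24 to 29 mm); round knob 14 mm across on top (z 29 to 47 mm). Origin: centre of the plug's underside, z up to the knob. Mass 35 to 60 g. A push can slide the tips down the knob until they rest on the flange.
- bottle: Loose white stoneware cream bottle, 76 mm across, 106 mm high, neck 36 mm across outside and 25 mm inside; 0.55 to 0.9 kg. Origin: centre of the underside. More than 22 N between stopper and bottle harms it.
- bottle_mouth (a point): Centre of the bottle's mouth, level with the rim (106 mm above the bottle's underside). z up.
- seal_top (a point): Centre of the top of the rubber seal disc in the bottle's neck, at first 5 to 7 mm below the rim. It yields to about 7 N, slides down stiffly and stays where pushed, until the plug stands on a hard shoulder hidden 9 to 22 mm below the rim (different each time, not measured, told only by the push rising well past 7 N). The stopper's flange then stands 2 to 15 mm above the rim.
- mug: White ceramic mug, 82 mm across, 92 mm high. A bystander. Origin: centre of the underside.
- butter_tub: Plastic butter tub with lid, 86 x 121 x 58 mm. A bystander. Origin: centre of the underside.
- teaspoon: Steel teaspoon 140 mm long lying on the shelf. A bystander. Its origin lies near its middle, on the underside.
- pot_lid: Aluminium pot lid, 144 mm across, 40 mm high with its knob. A bystander. Origin: centre of the underside.
Not all that is in view belongs to the job. Of the things that look like the saucer, the middle-sized one is meant.

How it is judged (in metres and radians):
On the way, in this order (a step that is already met when the one before it is completed fails the run):
1. the stopper is held up in the tongs, its underside at least 30 mm above the saucer's (z of stopper in the frame of saucer above 0.03 m and contact force between tongs and stopper above 1 N), for 0.2 s.
2. the stopper is in the neck (its foot at least 8 mm below the rim) and bottoms on the shoulder with a push of at least 10 N (z of stopper in the frame of bottle_mouth below -0.008 m and horizontal distance between stopper and bottle_mouth below 0.004 m and contact force between stopper and bottle above 10 N), for 0.1 s.
At the end, for the whole second after the job is handed in: Stopper left home on the pushed-down seal (within 1.5 mm; foot 8 mm or more under the rim, 4 mm of centre, 0.12 rad of the bottle's axis), bottle upright (0.05 rad); tongs on the rest's floor, within 12 mm across and 18 mm along of its centre, under 0.25 rad off upright; all at rest (z of stopper in the frame of bottle_mouth below -0.008 m and z of stopper in the frame of seal_top below 0.0015 m and horizontal distance between stopper and bottle_mouth below 0.004 m and angle between the z axis of stopper and the z axis of bottle, either way round below 0.12 rad and angle between bottle's own z axis and vertical below 0.05 rad and z of tongs in the frame of caddy between 0 and 0.012 m and x of tongs in the frame of caddy between -0.012 and 0.012 m and y of tongs in the frame of caddy between -0.018 and 0.018 m and angle between tongs's own z axis and vertical below 0.25 rad and linear speed of each of tongs, stopper, bottle below 0.02 m/s); the robot touches nothing.
It fails at once if the gripper's fingers touch the stopper (contact force between the fingers and stopper above 0.5 N).
It fails at once if the stopper is forced against the bottle with more than 22 N (contact force between stopper and bottle above 22 N).
It fails at once if the bottle is pushed more than 25 mm from its place (distance of bottle_mouth from where it was at the start of the episode above 0.025 m).
It fails at once if the saucer is pushed more than 25 mm (distance of saucer from where it was at the start of the episode above 0.025 m).
It fails at once if the mug, butter tub, teaspoon or pot lid is moved more than 15 mm (distance of any of mug, butter_tub, teaspoon, pot_lid from where it was at the start of the episode above 0.015 m).
It also fails if it takes over 72 s, if anything falls off the work surface, if the arm or the gripper's body presses on something with over 40 N, if the wrist force passes 120 N, or if a joint passes its speed limit or range.

## Robot

A 6-joint arm with a two-finger parallel gripper is mounted at the origin on the work surface. World frame = base frame: x ahead of the robot, y to its left, z up, the work surface at z = 0. Lengths are in mm, angles in rad, forces in N, time in s.
With the tool pointing down it reaches from about 325 to 900 mm from the base axis. Payload 3.5 kg.
Tool frame: the origin (TCP) lies at the very end of the fingers, on their centre line; the grasp point (between the pads) lies 19 mm behind it; z points along the fingers, y is the line along which they close (so a half turn about z gives the same grasp; the last joint's range is limited). The gripper opens to 85 mm and grips with 20 to 120 N. Pads are 22 mm wide; open, the fingers measure 114 mm over their backs; the gripper's body (76 mm by 85 mm) begins 54 mm behind the grasp point. The pads swing forward as they close: fully open they stand 13 mm farther back than shut.
Start: joints at [-1.328, 0.276, -0.026, 1.268, 0, 1.467], TCP at [211.831, -588.005, 231.313] pointing down, gripper open.
Joint ranges: [-3.12, 3.12], [-0.85, 1.88], [-1.08, 1.24], [-1.95, 2.15], [-1.57, 1.53], [-3.14, 3.14]. Speed limits (rad/s): [2.57, 2.57, 3.14, 3.14, 3.14, 3.14].

## Interface

Orientations are given as a unit quaternion [x, y, z, w].
In Python, from workcell import ctrl gives the robot as it stands.
- The arm moves only by the tool play_rows, never from a script. Its argument "deltas" is a list of rows, each a list of 7 numbers: the shift along the world's x, y, z in mm, then the turn, a rotation vector about the world's x, y, z in rad, then the opening, from 0 (shut) to 1 (fully open). A call has 1 to 12 rows; each row is the pose to reach, as a shift and turn from the pose commanded when the call began; what a row does not reach only later rows make up. A row lasts 1/12 s, in which the tool goes at most 41.7 mm and 7.16 degrees, less where a joint would pass 70% of its speed; a pose out of reach is approached as far as the arm can. A call with a gripper value outside its range is refused whole. The fingers move at their own pace and stop on an object; "grip_force" is the grip in N (left out, the last holds). Time passes only in rows, so rows that repeat a pose let the fingers close. It gives the time, the measured TCP pose, the force, the opening and the grip force at its end, in the units of the state.
- ctrl.read_state(): the state, without advancing time (a new reading comes with each control period).
- ctrl.snapshot(name): name is "side" or "top" or "wrist"; returns the picture (400x640x3 uint8, red, green, blue); there is no depth.
- ctrl.camera_params(name): a dict with "fx", "fy", "cx", "cy" (pixels), "dist_coeffs" ([k1, k2, p1, p2, k3] as OpenCV has them; the pictures are not rectified), "T" (4x4, takes a point from camera to world coordinates); the wrist camera has in their place "T_tool_cam" (4x4, takes a point from camera to tool coordinates, whose origin is the TCP and whose axes are the flange's). Camera axes: x right, y down, z forward; pixel columns grow to the right and rows downward; lengths in mm; the calibration is good to about 2 mm. A picture is of the moment at which its call begins: read the wrist's pose just before it. camera_params takes no time and is no camera call.
- ctrl.finish_job(): hands the job in; it is judged then, once.
Trained networks look in the newest picture that a camera, given by its name, has taken for a name from the list of things; names that differ only in an ending like _2 or _b are one class to them, and where a whole thing is asked for, a point or a joint stands for the part that bears it (a point fixed in the world has none). Each returns a list of dicts, best first, with "score" (0 to 1); they miss things now and then, are a little off and sometimes report something else, mostly with a low value. They report only what shows in the picture. A call takes as long as a camera call. They do not tell look-alikes from the thing itself.
- ctrl.search_frame(camera, thing): "xyz" ([x, y, z] in mm, in world coordinates, good to about 4 mm: the middle of the surface that is visible of it).
The state is a dict: "t": time; "q": joint angles; "qd": joint speeds; "joint_efforts": joint torques, N m; "tool_pos": TCP position; "orientation": TCP orientation; "ft_force": force on the tool from outside, world axes, zero at the start; "ft_torque": the same for the moment, N m; "finger_gap": finger opening in mm; "finger_force": force on a finger pad.
Only numpy, scipy, OpenCV 4.12 (cv2) and the standard library are available. Lean on these libraries where they do the work, as an engineer would, in place of code of your own. Each camera call takes 0.05 s, during which the arm holds its last target. There are 200 camera calls.

## Working session

There is one attempt and no reset: what is moved stays moved. The work goes in short steps, Python scripts to look and compute and a tool call to move; the robot and the scene stay as the last step left them, time stands still between calls to the robot, and variables do not carry over. Pictures are saved under pics/ and viewed, at most 10 in all, crops included, and the job is handed in when it is done.

Besides the shell and the picture viewer there is one more tool, called after "Request:" as name([rows], argument=value, ...), one row to a line, values as JSON. play_rows: Moves the arm, as the interface text tells. Its arguments: {"type":"object","properties":{"deltas":{"type":"array","items":{"type":"array","items":{"type":"number"}}},"grip_force":{"type":"number"}},"required":["deltas"]}

```bash
mkdir -p pics
cat > h.py <<'E'
import numpy as np, cv2
from workcell import ctrl
def save(cam,fn):
    im=ctrl.snapshot(cam); cv2.imwrite('pics/'+fn,im[:,:,::-1]); return im
E
python3 - <<'E'
from h import *
s=ctrl.read_state(); print(s)
a=save('top','top0.png'); b=save('side','side0.png')
cv2.imwrite('pics/both.png',cv2.resize(np.vstack([a,b])[:,:,::-1],(480,600)))
for c in('top','side'):
    p=ctrl.camera_params(c); print(c,p['fx'],p['cx'],p['cy'],np.round(p['T'],3).tolist(),p['dist_coeffs'])
    for n in['tongs','caddy','saucer','stopper','bottle','bottle_mouth','mug','butter_tub','teaspoon','pot_lid']:
        r=ctrl.search_frame(c,n); print(c,n,[(np.round(d['xyz']).tolist(),round(d['score'],2)) for d in r])
E
```

```text
{'t': 0.0, 'q': array([-1.32843148e+00,  2.77125982e-01, -2.78789351e-02,  1.26798581e+00,
       -1.45020770e-05,  1.46740940e+00]), 'qd': array([-0.000617  , -0.00051274,  0.00027097, -0.00144492,  0.00109912,
       -0.00092807]), 'joint_efforts': array([ 7.88348989e-04, -4.45505905e+01,  2.95204318e+01,  1.63225183e-02,
       -1.52949501e-04, -8.01299720e-07]), 'tool_pos': array([ 211.62345656, -587.26316331,  230.16496024]), 'orientation': array([ 9.85093548e-01,  1.72015982e-01, -8.34153526e-05, -1.09404678e-03]), 'ft_force': array([ 0.44663552,  0.09283691, -0.72226754]), 'ft_torque': array([ 0.00944943, -0.03603326,  0.02826551]), 'finger_force': 0.0, 'finger_gap': 85.7434570994606}
top 423.937339696696 320.0972283189753 202.5477451358342 [[0.014, -0.997, 0.069, 511.538], [-1.0, -0.013, 0.013, -78.375], [-0.012, -0.069, -0.998, 1115.833], [0.0, 0.0, 0.0, 1.0]] [-0.0168054  0.         0.         0.         0.       ]
top tongs [([599.0, -269.0, 102.0], 0.54)]
top caddy []
top saucer [([587.0, -5.0, 8.0], 0.93), ([757.0, 10.0, 3.0], 0.86), ([647.0, -433.0, 11.0], 0.66)]
top st
[... 551 characters left out ...]
0.02, -0.713, -0.701, 709.047], [0.0, 0.0, 0.0, 1.0]] [0.00359861 0.         0.         0.         0.        ]
side tongs [([594.0, -298.0, 66.0], 0.57)]
side caddy [([590.0, -296.0, 11.0], 0.78)]
side saucer [([752.0, 17.0, 9.0], 0.96), ([588.0, -1.0, 13.0], 0.89), ([644.0, -423.0, 12.0], 0.82)]
side stopper [([576.0, -17.0, 34.0], 0.66)]
side bottle [([540.0, 217.0, 57.0], 0.68)]
side bottle_mouth [([539.0, 215.0, 54.0], 0.82)]
side mug [([726.0, 146.0, 60.0], 0.7), ([739.0, -169.0, 62.0], 0.25), ([589.0, -3.0, 9.0], 0.19)]
side butter_tub [([737.0, -169.0, 62.0], 0.83)]
side teaspoon [([377.0, 143.0, 10.0], 0.81), ([738.0, -169.0, 58.0], 0.73)]
side pot_lid [([385.0, -127.0, 10.0], 0.61)]
```

View pics/both.png

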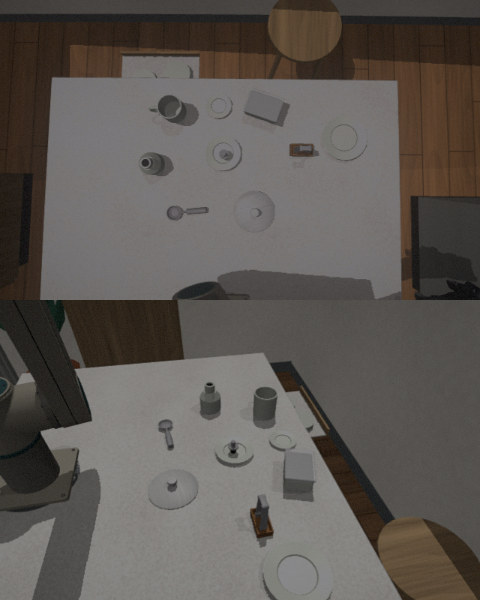

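Run:
```python
import cv2,numpy as np
a=cv2.imread('pics/top0.png');b=cv2.imread('pics/side0.png')
# tongs, stopper, bottle crops
def c(im,x,y,w=60,h=60,k=6): return cv2.resize(im[y-h//2:y+h//2,x-w//2:x+w//2],(400,300),interpolation=cv2.INTER_CUBIC)
from h import ctrl
def px(cam,P):
    p=ctrl.camera_params(cam);T=np.linalg.inv(p['T']);q=T@np.append(P,1);K=np.array([[p['fx'],0,p['cx']],[0,p['fy'],p['cy']],[0,0,1]])
    return cv2.projectPoints(q[:3].reshape(1,3),np.zeros(3),np.zeros(3),K,np.array(p['dist_coeffs']))[0].ravel().round().astype(int)
A=px('top',[595,-280,50]);B=px('side',[595,-290,45]);C=px('side',[575,-8,30]);D=px('top',[543,220,106])
print(A,B,C,D)
m=np.vstack([np.hstack([c(a,*A,80,60),c(b,*B,120,90)]),np.hstack([c(b,*C,120,90),c(a,*D,80,60)])])
cv2.imwrite('pics/crops.png',m)
```

```text
[406 200] [349 291] [309 195] [201 217]
```

View pics/crops.png

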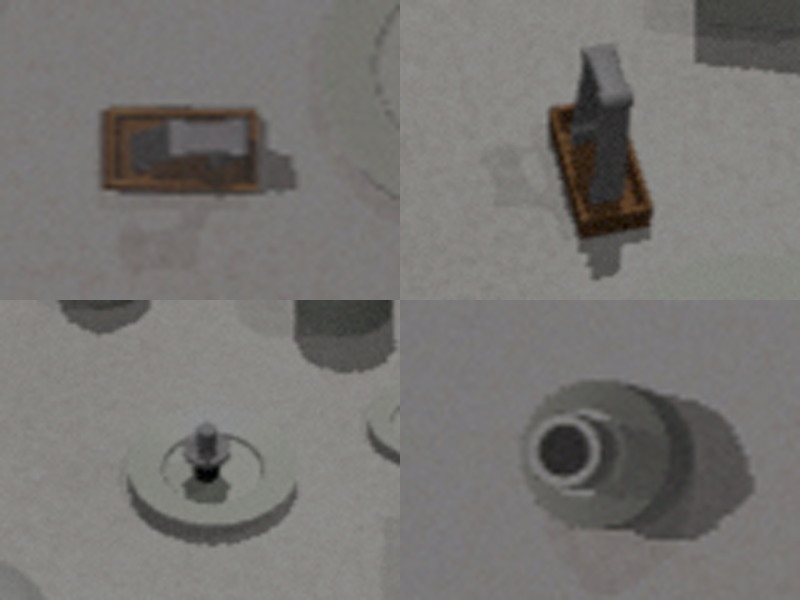

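The top crop shows the caddy outline with corners at about (103,108) and (258,190), and the bow to the right inside it. The bottle rim is at crop (567,450), and the stopper stands on the middle saucer, slightly off its centre.

```bash
cat >> h.py <<'E'
from scipy.spatial.transform import Rotation as R
def camT(cam,s=None):
    p=ctrl.camera_params(cam)
    if cam!='wrist': return p,np.array(p['T'])
    s=s or ctrl.read_state(); T=np.eye(4);T[:3,:3]=R.from_quat(s['orientation']).as_matrix();T[:3,3]=s['tool_pos']
    return p,T@np.array(p['T_tool_cam'])
def KD(p): return np.array([[p['fx'],0,p['cx']],[0,p['fy'],p['cy']],[0,0,1]]),np.array(p['dist_coeffs'])
def ray(cam,uv,z,s=None):
    p,T=camT(cam,s);K,D=KD(p)
    n=cv2.undistortPoints(np.array(uv,float).reshape(-1,1,2),K,D).reshape(-1,2)
    d=np.c_[n,np.ones(len(n))]@T[:3,:3].T; o=T[:3,3]
    return o+d*((z-o[2])/d[:,2])[:,None]
def proj(cam,P,s=None):
    p,T=camT(cam,s);K,D=KD(p);q=(np.asarray(P,float).reshape(-1,3)-T[:3,3])@T[:3,:3]
    return cv2.projectPoints(q,np.zeros(3),np.zeros(3),K,D)[0].reshape(-1,2)
E
python3 - <<'E'
from h import *
f=lambda x,y,cx,cy:(cx-40+x/5,cy-30+y/5)
print('caddy',ray('top',[f(103,108,406,200),f(258,108,406,200),f(258,190,406,200),f(103,190,406,200)],20).round(0))
print('bow',ray('top',[f(168,121,406,200),f(248,121,406,200),f(248,155,406,200),f(168,155,406,200)],96).round(0))
print('rim',ray('top',[f(167,150,201,217)],106).round(1))
print(ctrl.camera_params('wrist'))
a=cv2.imread('pics/top0.png');b=cv2.imread('pics/side0.png')
C=proj('top',[575,-8,40])[0].round().astype(int);B=proj('side',[543,220,90])[0].round().astype(int);print(C,B)
k=lambda im,P:cv2.resize(im[P[1]-30:P[1]+30,P[0]-40:P[0]+40],(400,300),interpolation=cv2.INTER_CUBIC)
cv2.imwrite('pics/c2.png',np.hstack([k(a,C),k(b,B)]))
E
```

```text
caddy [[ 618. -236.   20.]
 [ 619. -316.   20.]
 [ 577. -316.   20.]
 [ 576. -236.   20.]]
bow [[ 605. -256.   96.]
 [ 606. -295.   96.]
 [ 589. -295.   96.]
 [ 589. -256.   96.]]
rim [[543.1 235.7 106. ]]
{'fx': 323.92307231788146, 'fy': 323.92307231788146, 'cx': 312.7678399628726, 'cy': 201.86758578327974, 'dist_coeffs': array([-0.04359839,  0.        ,  0.        ,  0.        ,  0.        ]), 'T_tool_cam': array([[ 1.04156725e-03, -9.64168279e-01, -2.65289362e-01,
         6.71614055e+01],
       [ 9.99999349e-01,  1.12786540e-03, -1.72963852e-04,
        -3.89243043e-01],
       [ 4.65976952e-04, -2.65289009e-01,  9.64168826e-01,
        -1.42461653e+02],
       [ 0.00000000e+00,  0.00000000e+00,  0.00000000e+00,
         1.00000000e+00]])}
[298 207] [280 120]
```

View pics/c2.png

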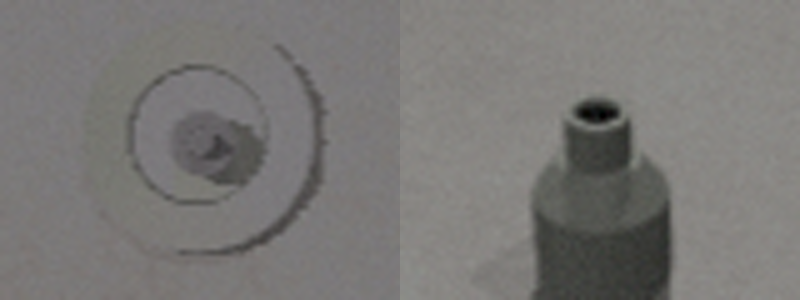

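Bow centre is about (597,-275), the caddy centre (597.5,-276), with yaw 0. At yaw 0 joint 6 would run out of range over the bottle, so I use the half-turned grasp (tool yaw π).

Request:
play_rows([
  [16, 13, 0, 0, 0, 0.1165, 1],
  [32, 26, 0, 0, 0, 0.233, 1],
  [48, 39, 0, 0, 0, 0.3495, 1],
  [64, 52, 0, 0, 0, 0.466, 1],
  [80, 65, 0, 0, 0, 0.5825, 1],
  [96, 78, 0, 0, 0, 0.699, 1],
  [112, 91, 0, 0, 0, 0.8155, 1],
  [128, 104, 0, 0, 0, 0.932, 1],
  [144, 117, 0, 0, 0, 1.0485, 1],
  [160, 130, 0, 0, 0, 1.165, 1],
  [176, 143, 0, 0, 0, 1.2815, 1],
  [193, 156, 0, 0, 0, 1.398, 1],
])

```text
t: 2.1
tool_pos: [405.5, -431.3, 231.4]
orientation: [0.641, 0.767, -0.0, 0.0]
ft_force: [0.1, -0.1, 0.1]
finger_gap: 85.4
finger_force: 0.0
```

Request:
play_rows([
  [16, 13, 0, 0, 0, 0.1165, 1],
  [32, 26, 0, 0, 0, 0.233, 1],
  [48, 39, 0, 0, 0, 0.3495, 1],
  [64, 52, 0, 0, 0, 0.466, 1],
  [80, 65, 0, 0, 0, 0.5825, 0.8],
  [96, 78, 0, 0, 0, 0.699, 0.8],
  [112, 91, 0, 0, 0, 0.8155, 0.8],
  [128, 104, 0, 0, 0, 0.932, 0.8],
  [144, 117, 0, 0, 0, 1.0485, 0.8],
  [160, 130, 0, 0, 0, 1.165, 0.8],
  [176, 143, 0, 0, 0, 1.2815, 0.8],
  [193, 156, 0, 0, 0, 1.398, 0.8],
])

```text
t: 3.1
tool_pos: [598.4, -275.2, 231.3]
orientation: [-0.003, 1.0, 0.0, -0.0]
ft_force: [-0.3, 0.8, -0.5]
finger_gap: 68.5
finger_force: 0.0
```

Run:
```python
from h import *
s=ctrl.read_state(); print(s['t'],s['q'].round(3),s['tool_pos'],s['orientation'],s['finger_gap'],s['ft_force'])
save('wrist','w0.png')
for n in('tongs','caddy'): print(n,ctrl.search_frame('wrist',n))
print(proj('wrist',[[597,-276,100],[576,-237,20],[618,-315,20]],s))
```

```text
3.1 [-0.529  0.336  0.054  1.289 -0.    -0.535] [ 598.42717656 -275.24461491  231.3058532 ] [-2.94859359e-03  9.99995649e-01  3.60732516e-06 -9.15742653e-05] 68.45036225308436 [-0.28700552  0.82345103 -0.53845376]
tongs [{'xyz': [595.6, -276.3, 96.6], 'score': 0.6}]
caddy [{'xyz': [593.7, -282.6, 9.5], 'score': 0.57}]
[[311.2487997  191.34105878]
 [347.396808   155.78572337]
 [276.75384933 192.69980222]]
```

View pics/w0.png

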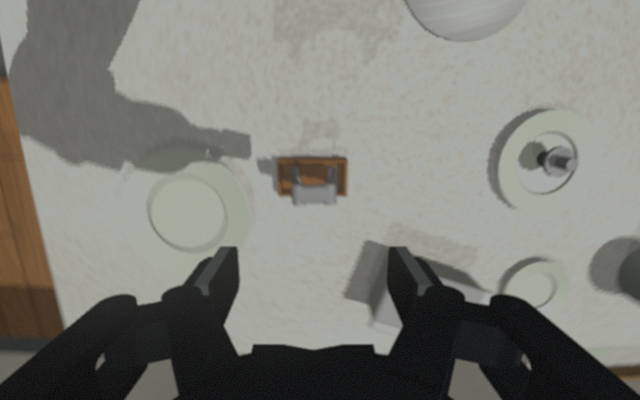

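The wrist view shows the bow at about (292–337, 177–204), centred at u≈315, inside the caddy (277–348). It sits about 1–2 mm towards +y of the caddy centre, so I descend there.

Request:
play_rows([
  [0, 1.5, -25, 0, 0, 0, 0.7],
  [-0.5, 1.5, -50, 0, 0, 0, 0.7],
  [-0.5, 1.5, -75, 0, 0, 0, 0.7],
  [-0.5, 1.5, -100, 0, 0, 0, 0.7],
  [-0.5, 1.5, -125, 0, 0, 0, 0.7],
  [-0.5, 1.5, -150, 0, 0, 0, 0.7],
  [-0.5, 1.5, -170, 0, 0, 0, 0.7],
  [-0.5, 1.5, -184, 0, 0, 0, 0.7],
  [-0.5, 1.5, -184, 0, 0, 0, 0.65],
  [-0.5, 1.5, -184, 0, 0, 0, 0.6],
], grip_force=30)

```text
t: 4.08
tool_pos: [595.9, -274.7, 46.6]
orientation: [0.001, 1.0, 0.0, -0.001]
ft_force: [-0.5, 0.6, 0.3]
finger_gap: 51.3
finger_force: 0.0
```

Run:
```python
from h import *
s=ctrl.read_state(); print(s['t'],s['tool_pos'],s['finger_gap'],s['ft_force'])
w=save('wrist','w1.png');b=save('side','s1.png')
B=proj('side',[597,-275,60])[0].round().astype(int)
cv2.imwrite('pics/g1.png',np.hstack([w[100:400,120:520,::-1],cv2.resize(b[B[1]-45:B[1]+45,B[0]-60:B[0]+60,::-1],(400,300),interpolation=cv2.INTER_CUBIC)]))
```

```text
4.0833 [ 595.86786249 -274.70917326   46.56270526] 51.293590874716905 [-0.48947183  0.5753644   0.30856773]
```

View pics/g1.png

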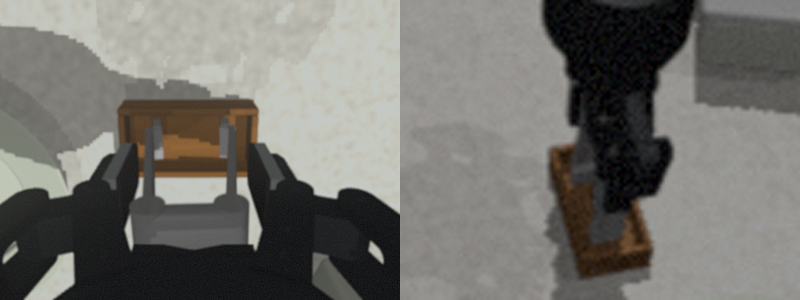

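Both arms are centred between the fingers (arm tops at crop u 150/232, pads at 131/253). I close lightly and lift.

Request:
play_rows([
  [0, 0, 0, 0, 0, 0, 0.5],
  [0, 0, 0, 0, 0, 0, 0.46],
  [0, 0, 0, 0, 0, 0, 0.44],
  [0, 0, 0, 0, 0, 0, 0.42],
  [0, 0, 0, 0, 0, 0, 0.42],
  [0, 0, 0, 0, 0, 0, 0.42],
])

```text
t: 4.68
tool_pos: [598.9, -275.8, 49.4]
orientation: [-0.0, 1.0, -0.002, 0.002]
ft_force: [0.1, -1.5, 6.0]
finger_gap: 35.8
finger_force: 7.1
```

Request:
play_rows([
  [0, 0, 2, 0, 0, 0, 0.42],
  [0, 0, 4, 0, 0, 0, 0.42],
  [0, 0, 8, 0, 0, 0, 0.42],
  [0, 0, 15, 0, 0, 0, 0.42],
  [0, 0, 25, 0, 0, 0, 0.42],
  [0, 0, 40, 0, 0, 0, 0.42],
  [0, 0, 60, 0, 0, 0, 0.42],
  [0, 0, 80, 0, 0, 0, 0.42],
  [0, 0, 100, 0, 0, 0, 0.42],
  [0, 0, 110, 0, 0, 0, 0.42],
  [0, 0, 110, 0, 0, 0, 0.42],
])

```text
t: 5.6
tool_pos: [599.5, -275.7, 161.3]
orientation: [-0.0, 1.0, -0.002, 0.003]
ft_force: [0.4, -0.6, -1.0]
finger_gap: 36.3
finger_force: 3.5
```

Run:
```python
from h import *
for _ in range(3):
    s=ctrl.read_state(); print(s['t'],s['tool_pos'],s['orientation'].round(4),s['finger_gap'],s['ft_force'],s['finger_force'])
    w=save('wrist','w2.png')
b=save('side','s2.png')
B=proj('side',[597,-275,145])[0].round().astype(int)
cv2.imwrite('pics/g2.png',np.hstack([w[100:400,120:520,::-1],cv2.resize(b[B[1]-45:B[1]+45,B[0]-60:B[0]+60,::-1],(400,300),interpolation=cv2.INTER_CUBIC)]))
for c in('top','side','wrist'):
    if c=='top': ctrl.snapshot('top')
    for n in('stopper','saucer'): print(c,n,ctrl.search_frame(c,n))
C=np.array([[298.6,205.4]]);print('flange',ray('top',C,34))
print('saucer',ray('top',[[298-40+198/5,207-30+136/5]],6))
print('rim side',ray('side',[[279.4,112.2]],106))
```

```text
5.6 [ 599.47875689 -275.65971538  161.32810641] [-2.0e-04  1.0e+00 -1.7e-03  2.9e-03] 36.26898382750863 [ 0.36796888 -0.61786614 -0.99497159] 3.5292706698237453
5.65 [ 598.44663683 -275.10069294  159.24407544] [-1.0e-04  1.0e+00 -9.0e-04  1.6e-03] 35.984109263745815 [-0.17694343 -0.45395031 -0.54780008] 3.5294049204094335
5.7 [ 597.42391518 -274.50804816  157.5125099 ] [-1.e-04  1.e+00 -1.e-04  3.e-04] 36.21265057552266 [ 0.2024823  -0.28364702 -0.88680781] 3.52980800831574
top stopper [{'xyz': [573.5, -10.3, 34.4], 'score': 0.66}]
top saucer [{'xyz': [754.4, 11.3, 2.2], 'score': 0.98}, {'xyz': [588.1, -1.7, 7.2], 'score': 0.58}]
side stopper [{'xyz': [575.9, -15.2, 33.1], 'score': 0.61}]
side saucer [{'xyz': [646.2, -421.5, 10.3], 'score': 0.92}, {'xyz': [586.4, -2.6, 9.8], 'score': 0.69}, {'xyz': [781.8, 1.4, 12.7], 'score': 0.56}]
wrist stopper [{'xyz': [578.7, -22.4, 30.1], 'score': 0.74}]
wrist saucer [{'xyz': [636.2, -430.8, 18.2], 'score': 0.82}, {'xyz': [752.1, 20.1, 8.0], 'score': 0.68}, {'xyz': [592.9, -11.9, 12.7], 'score': 0.63}]
flange [[578.68046776  -8.9769654   34.        ]]
saucer [[583.53975123  -4.49781592   6.        ]]
rim side [[544.92243896 234.14569226 106.        ]]
```

View pics/g2.png

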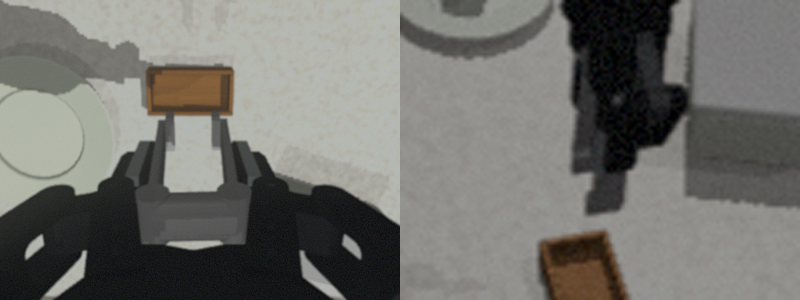

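Tongs are lifted open and hang straight between the pads. I go over the stopper.

Request:
play_rows([
  [-1, 8, 0, 0, 0, 0, 0.42],
  [-2, 25, 0, 0, 0, 0, 0.42],
  [-4, 50, 0, 0, 0, 0, 0.42],
  [-6, 78, 0, 0, 0, 0, 0.42],
  [-8, 108, 0, 0, 0, 0, 0.42],
  [-11, 140, 0, 0, 0, 0, 0.42],
  [-13, 172, 0, 0, 0, 0, 0.42],
  [-15, 203, 0, 0, 0, 0, 0.42],
  [-17, 230, 0, 0, 0, 0, 0.42],
  [-18, 250, 0, 0, 0, 0, 0.42],
  [-19, 261, 0, 0, 0, 0, 0.42],
  [-19, 265, 0, 0, 0, 0, 0.42],
])

```text
t: 7.15
tool_pos: [577.4, -6.9, 157.4]
orientation: [-0.002, 1.0, 0.0, -0.0]
ft_force: [-1.0, -0.2, -0.7]
finger_gap: 36.1
finger_force: 3.5
```

Request:
play_rows([
  [0, 0, 0, 0, 0, 0, 0.42],
  [0, 0, 0, 0, 0, 0, 0.42],
  [0, 0, 0, 0, 0, 0, 0.42],
  [0, 0, 0, 0, 0, 0, 0.42],
])

```text
t: 7.48
tool_pos: [578.5, -10.6, 157.3]
orientation: [0.001, 1.0, -0.0, 0.0]
ft_force: [-0.4, 0.4, -0.7]
finger_gap: 35.9
finger_force: 3.5
```

Run:
```python
from h import *
s=ctrl.read_state(); print(s['t'],s['q'].round(3),s['tool_pos'],s['orientation'].round(4),s['finger_gap'],s['ft_force'])
w=save('wrist','w3.png');print(ctrl.search_frame('wrist','stopper'))
t=s['tool_pos']; print('tip mid',proj('wrist',[[t[0],t[1],t[2]-36],[t[0],t[1]+14.5,t[2]-43],[t[0],t[1]-14.5,t[2]-43]],s))
print('knob',proj('wrist',[[577,-9,52],[577,-9,34]],s))
cv2.imwrite('pics/g3.png',cv2.resize(w[100:325,170:470,::-1],(800,600),interpolation=cv2.INTER_CUBIC))
```

```text
7.4833 [-0.13   0.244 -0.23   1.096 -0.    -0.128] [578.53391862 -10.60720885 157.27096139] [ 7.e-04  1.e+00 -1.e-04  0.e+00] 35.9083473437058 [-0.40415175  0.35254458 -0.7377242 ]
[]
tip mid [[311.8634968  231.60628407]
 [335.77293933 227.52077587]
 [288.01513674 227.53835225]]
knob [[314.12043455 198.85798876]
 [314.03260571 193.40797568]]
```

View pics/g3.png

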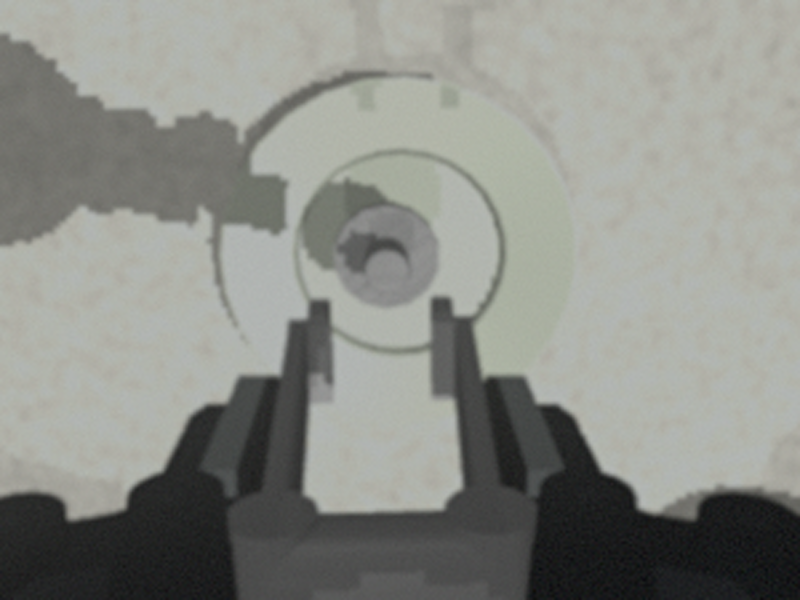

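Run:
```python
from h import *
s=ctrl.read_state(); f=lambda x,y:(170+x*.375,100+y*.375)
print(s['tool_pos'])
for z in(50,54): print('knob',ray('wrist',[f(387,266)],z,s))
for z in(32,36): print('flange',ray('wrist',[f(388,256)],z,s))
print('well',ray('wrist',[f(400,251)],6,s), 'outer',ray('wrist',[f(395,250)],14,s))
zt=s['tool_pos'][2]-43
print('tip inner far bottom edges',ray('wrist',[f(331,301),f(431,298),f(309,300),f(452,298)],zt,s))
w=ctrl.search_frame('top','stopper');
C=proj('side',[[577,-9,55]]);print(C)
```

```text
[578.44699311 -10.47217005 157.25703989]
knob [[578.16260435  -8.03803462  50.        ]]
knob [[577.09315459  -8.0688425   54.        ]]
flange [[579.6648628   -7.58501373  32.        ]]
flange [[578.64487122  -7.6205188   36.        ]]
well [[584.48869523  -3.15377458   6.        ]] outer [[582.14641643  -5.04458924  14.        ]]
tip inner far bottom edges [[569.1216224  -21.10705666 114.25703989]
 [568.42436333   1.36069899 114.25703989]
 [568.88568173 -26.04940137 114.25703989]
 [568.42695792   6.07919578 114.25703989]]
[[309.82053522 187.20877587]]
```

Tip mid is at (578.5,-9.9) with a 22 mm gap, and the knob at (578,-8). I correct by +1.8 mm in y and descend.

Request:
play_rows([
  [0, 1.8, -5, 0, 0, 0, 0.43],
  [0, 1.8, -15, 0, 0, 0, 0.43],
  [0, 1.8, -28, 0, 0, 0, 0.43],
  [0, 1.8, -40, 0, 0, 0, 0.43],
  [0, 1.8, -50, 0, 0, 0, 0.43],
  [0, 1.8, -55, 0, 0, 0, 0.43],
  [0, 1.8, -55, 0, 0, 0, 0.43],
  [0, 1.8, -55, 0, 0, 0, 0.43],
])

```text
t: 8.3
tool_pos: [578.0, -7.7, 101.8]
orientation: [-0.0, 1.0, 0.0, -0.001]
ft_force: [0.2, -0.4, -0.1]
finger_gap: 36.8
finger_force: 3.4
```

Run:
```python
from h import *
s=ctrl.read_state(); print(s['t'],s['tool_pos'],s['finger_gap'],s['ft_force'])
w=save('wrist','w4.png')
cv2.imwrite('pics/g4.png',cv2.resize(w[100:325,170:470,::-1],(800,600),interpolation=cv2.INTER_CUBIC))
```

```text
8.3 [578.02010807  -7.67276236 101.80043545] 36.79630256457403 [ 0.1586492  -0.35055486 -0.07549578]
```

View pics/g4.png

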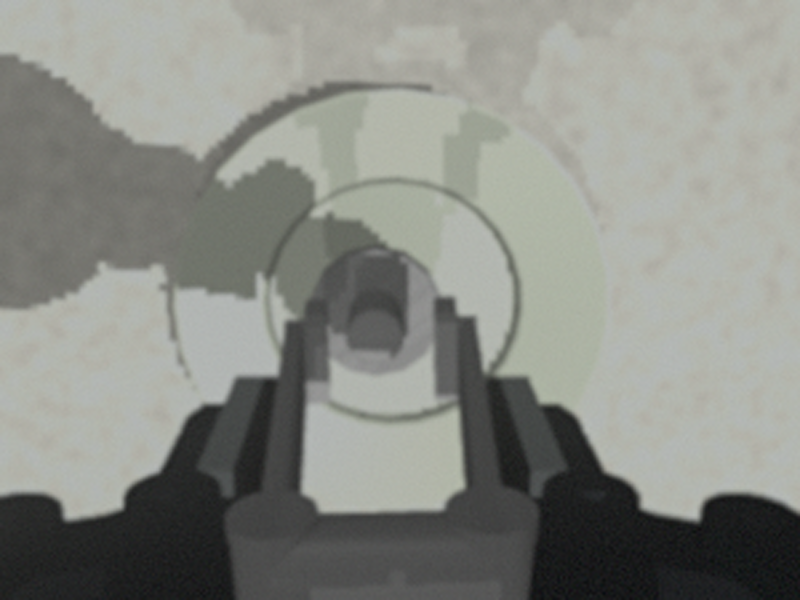

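Knob centred at crop (377,329) between tip inner edges 328 and 434. Only a small −0.7 mm y correction is needed.

Request:
play_rows([
  [0, -0.7, -4, 0, 0, 0, 0.43],
  [0, -0.7, -9, 0, 0, 0, 0.43],
  [0, -0.7, -14, 0, 0, 0, 0.43],
  [0, -0.7, -18, 0, 0, 0, 0.43],
  [0, -0.7, -21, 0, 0, 0, 0.43],
  [0, -0.7, -21, 0, 0, 0, 0.43],
])

```text
t: 8.85
tool_pos: [577.5, -8.3, 80.3]
orientation: [-0.0, 1.0, 0.0, -0.001]
ft_force: [-0.4, 1.0, -0.6]
finger_gap: 36.7
finger_force: 3.4
```

Run:
```python
from h import *
s=ctrl.read_state(); print(s['t'],s['tool_pos'],s['finger_gap'],s['ft_force'])
f=lambda x,y:(170+x*.375,100+y*.375)
w=save('wrist','w5.png');b=save('side','s5.png')
B=proj('side',[578,-8,60])[0].round().astype(int)
cv2.imwrite('pics/g5.png',np.hstack([cv2.resize(w[150:300,220:420,::-1],(400,300),interpolation=cv2.INTER_CUBIC),cv2.resize(b[B[1]-30:B[1]+30,B[0]-40:B[0]+40,::-1],(400,300),interpolation=cv2.INTER_CUBIC)]))
```

```text
8.85 [577.50773613  -8.29092197  80.27358427] 36.690371118372255 [-0.39147971  0.96798838 -0.56856299]
```

View pics/g5.png

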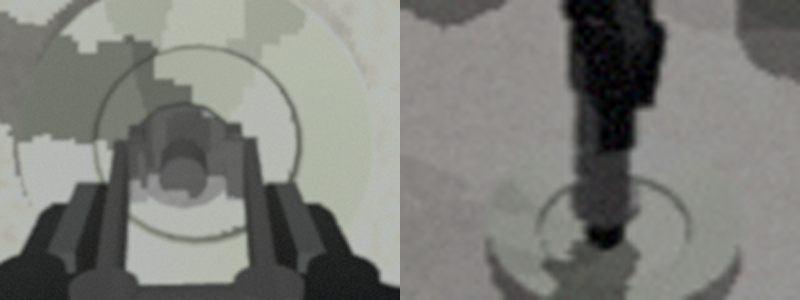

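The tips straddle the knob just above the flange, so I squeeze.

Request:
play_rows([
  [0, 0, 0, 0, 0, 0, 0.4],
  [0, 0, 0, 0, 0, 0, 0.38],
  [0, 0, 0, 0, 0, 0, 0.36],
  [0, 0, 0, 0, 0, 0, 0.3],
  [0, 0, 0, 0, 0, 0, 0.3],
  [0, 0, 0, 0, 0, 0, 0.3],
], grip_force=60)

```text
t: 9.45
tool_pos: [578.6, -8.4, 81.7]
orientation: [-0.0, 1.0, -0.0, 0.0]
ft_force: [-0.4, -0.6, 2.1]
finger_gap: 30.6
finger_force: 59.1
```

Request:
play_rows([
  [0, 0, 3, 0, 0, 0, 0.3],
  [0, 0, 8, 0, 0, 0, 0.3],
  [0, 0, 16, 0, 0, 0, 0.3],
  [0, 0, 28, 0, 0, 0, 0.3],
  [0, 0, 42, 0, 0, 0, 0.3],
  [0, 0, 58, 0, 0, 0, 0.3],
  [0, 0, 75, 0, 0, 0, 0.3],
  [0, 0, 92, 0, 0, 0, 0.3],
  [0, 0, 108, 0, 0, 0, 0.3],
  [0, 0, 117, 0, 0, 0, 0.3],
  [0, 0, 120, 0, 0, 0, 0.3],
  [0, 0, 120, 0, 0, 0, 0.3],
])

```text
t: 10.45
tool_pos: [579.1, -8.5, 202.7]
orientation: [-0.0, 1.0, -0.0, 0.001]
ft_force: [-0.2, -0.7, -0.7]
finger_gap: 30.7
finger_force: 59.0
```

Run:
```python
from h import *
s=ctrl.read_state(); print(s['t'],s['q'].round(3),s['tool_pos'],s['finger_gap'],s['ft_force'])
for c in('wrist','side','top'):
    ctrl.snapshot(c); print(c,ctrl.search_frame(c,'stopper'))
    if c!='wrist': print(ctrl.search_frame(c,'bottle_mouth'))
```

```text
10.45 [-0.126  0.211 -0.172  1.186 -0.    -0.126] [579.10759942  -8.50460492 202.74547818] 30.694773541608114 [-0.1544762  -0.67131623 -0.73585451]
wrist [{'xyz': [578.6, -14.1, 152.1], 'score': 0.59}, {'xyz': [429.1, -114.5, 12.3], 'score': 0.55}, {'xyz': [544.1, 236.8, 93.8], 'score': 0.47}]
side [{'xyz': [570.4, -15.3, 148.8], 'score': 0.49}]
[{'xyz': [539.8, 215.6, 60.4], 'score': 0.57}, {'xyz': [378.0, 142.6, 11.5], 'score': 0.51}, {'xyz': [381.8, -128.8, 10.1], 'score': 0.25}]
top [{'xyz': [740.4, -141.8, 56.5], 'score': 0.29}]
[{'xyz': [543.1, 224.9, 68.1], 'score': 0.86}]
```

Stopper held. I go beside the bottle (40 mm short in +x) so the wrist camera sees the mouth free.

Request:
play_rows([
  [0, 6, 3, 0, 0, 0, 0.3],
  [1, 22, 8, 0, 0, 0, 0.3],
  [1, 45, 12, 0, 0, 0, 0.3],
  [2, 72, 15, 0, 0, 0, 0.3],
  [3, 100, 15, 0, 0, 0, 0.3],
  [3, 130, 15, 0, 0, 0, 0.3],
  [4, 160, 15, 0, 0, 0, 0.3],
  [4, 190, 15, 0, 0, 0, 0.3],
  [5, 215, 15, 0, 0, 0, 0.3],
  [5, 233, 15, 0, 0, 0, 0.3],
  [5, 241, 15, 0, 0, 0, 0.3],
  [5, 243.4, 15, 0, 0, 0, 0.3],
])

```text
t: 11.85
tool_pos: [583.1, 236.6, 216.3]
orientation: [-0.001, 1.0, 0.0, -0.0]
ft_force: [-0.2, -0.3, -0.5]
finger_gap: 30.6
finger_force: 58.9
```

Request:
play_rows([
  [0, 0, 0, 0, 0, 0, 0.3],
  [0, 0, 0, 0, 0, 0, 0.3],
  [0, 0, 0, 0, 0, 0, 0.3],
  [0, 0, 0, 0, 0, 0, 0.3],
  [0, 0, 0, 0, 0, 0, 0.3],
])

```text
t: 12.27
tool_pos: [583.4, 234.1, 216.4]
orientation: [0.001, 1.0, -0.0, -0.0]
ft_force: [-0.6, 0.5, -1.6]
finger_gap: 30.7
finger_force: 58.9
```

Run:
```python
from h import *
s=ctrl.read_state(); print(s['t'],s['q'].round(3),s['tool_pos'],s['orientation'].round(4),s['finger_gap'],s['ft_force'])
w=save('wrist','w6.png');save('side','s6.png')
print(proj('wrist',[[543.5,235,106]],s))
cv2.imwrite('pics/g6.png',cv2.resize(w[60:285,165:465,::-1],(800,600),interpolation=cv2.INTER_CUBIC))
```

```text
12.2667 [ 0.279  0.291 -0.039  1.241 -0.     0.28 ] [583.43192575 234.07926881 216.38354837] [ 5.e-04  1.e+00 -1.e-04 -0.e+00] 30.721522068605392 [-0.61429795  0.50680153 -1.58225633]
[[313.23911821 149.3342213 ]]
```

View pics/g6.png

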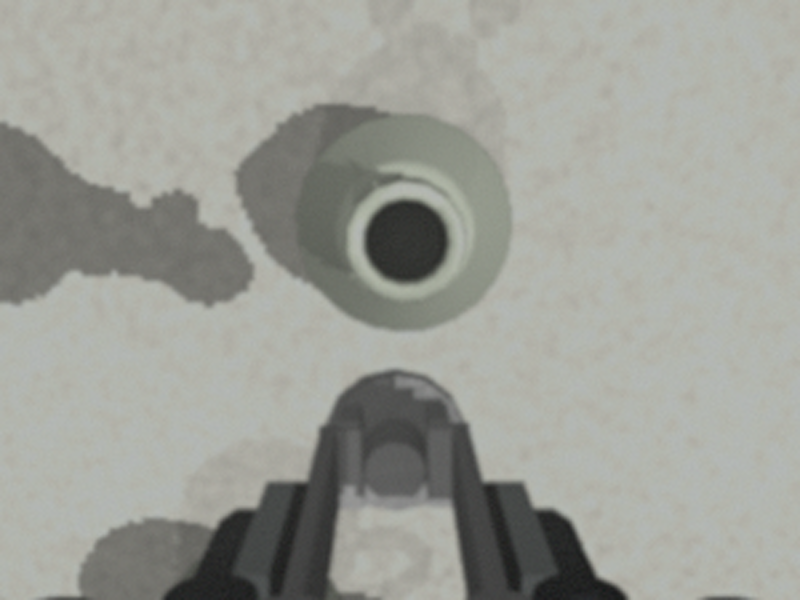

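Mouth centre at crop (406,241), held knob at (394,470), flange about (397,440). The stopper sits straight.

Run:
```python
from h import *
s=ctrl.read_state(); f=lambda x,y:(165+x*.375,60+y*.375)
# command pose as reference
s=dict(s); print(s['tool_pos']); s['tool_pos']=np.array([583.3,235.0,216.3]); s['orientation']=np.array([0,1,0,0.])
m=ray('wrist',[f(406,241)],106,s)[0]; k=ray('wrist',[f(394,470)],216.3-29,s)[0]; g=ray('wrist',[f(397,440)],216.3-47,s)[0]
print(m,k,g,m-k,m-g)
```

```text
[583.41110423 234.37570074 216.36503397]
[544.15974526 239.00369593 106.        ] [583.46388298 235.52713916 187.3       ] [583.07872595 236.22823302 169.3       ] [-39.30413772   3.47655677 -81.3       ] [-38.9189807    2.77546291 -63.3       ]
```

Request:
play_rows([
  [-4, 0.5, 0, 0, 0, 0, 0.3],
  [-12, 1, 0, 0, 0, 0, 0.3],
  [-22, 1.5, 0, 0, 0, 0, 0.3],
  [-31, 2, 0, 0, 0, 0, 0.3],
  [-37, 2.6, 0, 0, 0, 0, 0.3],
  [-39, 2.8, 0, 0, 0, 0, 0.3],
  [-39, 2.8, -5, 0, 0, 0, 0.3],
  [-39, 2.8, -12, 0, 0, 0, 0.3],
  [-39, 2.8, -18, 0, 0, 0, 0.3],
  [-39, 2.8, -20, 0, 0, 0, 0.3],
  [-39, 2.8, -20, 0, 0, 0, 0.3],
  [-39, 2.8, -20, 0, 0, 0, 0.3],
])

```text
t: 13.37
tool_pos: [544.3, 237.7, 195.7]
orientation: [-0.0, 1.0, -0.0, -0.0]
ft_force: [-0.1, -0.1, -0.6]
finger_gap: 30.9
finger_force: 58.9
```

Run:
```python
from h import *
for _ in range(4):
    s=ctrl.read_state(); print(s['t'],s['tool_pos'].round(2),s['ft_force'].round(2)); b=save('side','s7.png')
# profile: dark plug vs neck columns in side image
P=proj('side',[[544.2,238,106],[544.2,235.5,106],[544.2,238,96],[544.2,238,145]]);print(P.round(1))
g=cv2.cvtColor(b,cv2.COLOR_RGB2GRAY)
for r in range(85,122): print(r,' '.join('%3d'%v for v in g[r,262:300]))
```

```text
13.3667 [544.31 237.65 195.7 ] [-0.07 -0.07 -0.63]
13.4167 [544.54 237.74 196.11] [ 0.48 -0.43 -1.18]
13.4667 [544.72 237.8  196.41] [-0.41 -0.57 -1.06]
13.5167 [544.73 237.83 196.55] [ 0.86 -0.53 -0.11]
[[278.9 111.4]
 [279.  111.9]
 [279.1 114.7]
 [278.2  98.3]]
85 133 131 132 134 131 139 135 135 136 139 137 110  65  44  49  43  41  47  44  52 101 133 141 138 137 138 139 139 139 137 139 136 138 138 140 141 139 137
86 134 134 133 135 133 137 138 136 135 135 137 112  75  42  48  47  50  48  35  50  85 130 139 139 140 137 137 136 139 139 138 139 137 138 137 141 138 138
87 136 136 135 133 137 138 136 136 136 138 135 108  66  42  41  43  44  46  46  53  86 126 140 138 136 138 137 137 140 138 138 139 138 140 140 139 139 137
88 136 132 135 136 133 135 136 136 136 138 138 115  71  51  50  42  39  41  47  45  87 128 139 138 138 140 137 139 136 136 138 139 141 139 137 136 137 135
89 133 136 134 137 138 134 134 132 134 136 137 109  77  54  45  44  47  49  42  48  86 129 142 141 137 136 135 137 135 136 137 138 140 141 140 141 135 139
90 137 135 137 136 135 134 136 135 136 139 138 116  72  46  
[... 4221 characters left out ...]
  62  59  60  54  58 106 136 140 140 138 142 139 141 139 137 139 140 140 138
118 138 139 138 137 139 137 140 141 141 141 124  91  68  71  70  63  67  67  61  58  61  59  59  55 105 134 141 140 139 140 137 136 137 141 141 138 142 143
119 139 139 139 140 139 138 139 140 140 133 121  90  70  66  68  70  68  60  63  61  60  59  55  64 106 127 136 140 139 137 139 137 137 135 140 140 142 141
120 144 138 140 141 141 141 137 138 136 128 114  85  69  66  72  66  63  66  65  62  59  60  56  56 108 127 127 134 138 137 136 137 138 138 139 140 141 141
121 137 140 137 138 139 140 139 136 126 123 126  94  68  71  71  72  67  63  63  63  60  59  51  55 108 126 112 117 133 138 139 135 136 139 136 140 139 137
```

Side pixels: plug centre at column 278.9, hole centre 279, so x is aligned. I lower slowly and watch the forces.

Request:
play_rows([
  [0, 0, -3, 0, 0, 0, 0.3],
  [0, 0, -6, 0, 0, 0, 0.3],
  [0, 0, -9, 0, 0, 0, 0.3],
  [0, 0, -12, 0, 0, 0, 0.3],
  [0, 0, -14, 0, 0, 0, 0.3],
  [0, 0, -15, 0, 0, 0, 0.3],
  [0, 0, -15, 0, 0, 0, 0.3],
])

```text
t: 14.15
tool_pos: [544.0, 237.7, 180.8]
orientation: [-0.0, 1.0, -0.0, -0.0]
ft_force: [0.3, -0.3, -0.7]
finger_gap: 30.8
finger_force: 58.9
```

Request:
play_rows([
  [0, 0, -1, 0, 0, 0, 0.3],
  [0, 0, -2, 0, 0, 0, 0.3],
  [0, 0, -3, 0, 0, 0, 0.3],
  [0, 0, -3, 0, 0, 0, 0.3],
])

```text
t: 14.48
tool_pos: [544.3, 237.8, 178.2]
orientation: [-0.0, 1.0, -0.0, -0.0]
ft_force: [-0.8, -0.7, -1.4]
finger_gap: 31.1
finger_force: 58.9
```

Request:
play_rows([
  [0, 0, -1, 0, 0, 0, 0.3],
  [0, 0, -2, 0, 0, 0, 0.3],
  [0, 0, -2, 0, 0, 0, 0.3],
])

```text
t: 14.73
tool_pos: [544.8, 237.9, 177.1]
orientation: [-0.0, 1.0, 0.0, 0.001]
ft_force: [-0.5, -0.7, 3.4]
finger_gap: 31.2
finger_force: 59.3
```

Request:
play_rows([
  [0, 0, -1, 0, 0, 0, 0.3],
  [0, 0, -2, 0, 0, 0, 0.3],
  [0, 0, -2, 0, 0, 0, 0.3],
])

```text
t: 14.98
tool_pos: [544.9, 238.0, 175.5]
orientation: [-0.0, 1.0, 0.0, 0.001]
ft_force: [-1.3, 0.2, 5.1]
finger_gap: 31.2
finger_force: 59.5
```

Request:
play_rows([
  [0, 0, -0.7, 0, 0, 0, 0.3],
  [0, 0, -1.4, 0, 0, 0, 0.3],
  [0, 0, -1.5, 0, 0, 0, 0.3],
])

```text
t: 15.23
tool_pos: [545.0, 238.0, 174.1]
orientation: [-0.0, 1.0, 0.0, 0.001]
ft_force: [-0.8, -0.6, 5.3]
finger_gap: 30.6
finger_force: 59.5
```

Request:
play_rows([
  [0, 0, -0.7, 0, 0, 0, 0.3],
  [0, 0, -1.4, 0, 0, 0, 0.3],
  [0, 0, -1.5, 0, 0, 0, 0.3],
])

```text
t: 15.48
tool_pos: [545.0, 238.0, 172.6]
orientation: [-0.0, 1.0, 0.0, 0.001]
ft_force: [-1.2, 0.2, 5.8]
finger_gap: 30.9
finger_force: 59.5
```

Constant ≈6.5 N: the seal is sliding. I continue in small steps.

Request:
play_rows([
  [0, 0, -0.7, 0, 0, 0, 0.3],
  [0, 0, -1.4, 0, 0, 0, 0.3],
  [0, 0, -1.5, 0, 0, 0, 0.3],
])

```text
t: 15.73
tool_pos: [545.0, 238.0, 171.1]
orientation: [-0.0, 1.0, 0.0, 0.001]
ft_force: [-1.6, -0.5, 5.9]
finger_gap: 31.2
finger_force: 59.5
```

Request:
play_rows([
  [0, 0, -0.7, 0, 0, 0, 0.3],
  [0, 0, -1.4, 0, 0, 0, 0.3],
  [0, 0, -1.5, 0, 0, 0, 0.3],
])

```text
t: 15.98
tool_pos: [545.0, 238.0, 169.6]
orientation: [-0.0, 1.0, 0.0, 0.001]
ft_force: [-1.1, -0.3, 6.2]
finger_gap: 31.1
finger_force: 59.5
```

Request:
play_rows([
  [0, 0, -0.7, 0, 0, 0, 0.3],
  [0, 0, -1.4, 0, 0, 0, 0.3],
  [0, 0, -1.5, 0, 0, 0, 0.3],
])

```text
t: 16.23
tool_pos: [545.0, 238.0, 168.1]
orientation: [-0.0, 1.0, 0.0, 0.001]
ft_force: [-1.1, -0.8, 6.2]
finger_gap: 30.9
finger_force: 59.5
```

Request:
play_rows([
  [0, 0, -0.7, 0, 0, 0, 0.3],
  [0, 0, -1.4, 0, 0, 0, 0.3],
  [0, 0, -1.5, 0, 0, 0, 0.3],
])

```text
t: 16.48
tool_pos: [545.0, 238.0, 166.6]
orientation: [-0.0, 1.0, 0.0, 0.001]
ft_force: [-1.0, -0.1, 5.3]
finger_gap: 31.0
finger_force: 59.5
```

Request:
play_rows([
  [0, 0, -0.7, 0, 0, 0, 0.3],
  [0, 0, -1.4, 0, 0, 0, 0.3],
  [0, 0, -1.5, 0, 0, 0, 0.3],
])

```text
t: 16.73
tool_pos: [545.0, 238.0, 165.0]
orientation: [-0.0, 1.0, 0.0, 0.001]
ft_force: [-1.2, 0.1, 6.1]
finger_gap: 30.7
finger_force: 59.5
```

Request:
play_rows([
  [0, 0, -0.7, 0, 0, 0, 0.3],
  [0, 0, -1.4, 0, 0, 0, 0.3],
  [0, 0, -1.5, 0, 0, 0, 0.3],
])

```text
t: 16.98
tool_pos: [545.0, 238.0, 163.6]
orientation: [-0.0, 1.0, 0.0, 0.001]
ft_force: [-1.9, -0.5, 5.2]
finger_gap: 31.1
finger_force: 59.5
```

Request:
play_rows([
  [0, 0, -0.7, 0, 0, 0, 0.3],
  [0, 0, -1.4, 0, 0, 0, 0.3],
  [0, 0, -1.4, 0, 0, 0, 0.3],
])

```text
t: 17.23
tool_pos: [545.5, 238.1, 162.8]
orientation: [-0.0, 1.0, 0.0, 0.002]
ft_force: [-1.2, -0.3, 8.1]
finger_gap: 31.0
finger_force: 59.7
```

Request:
play_rows([
  [0, 0, -0.6, 0, 0, 0, 0.3],
  [0, 0, -1.2, 0, 0, 0, 0.3],
  [0, 0, -1.2, 0, 0, 0, 0.3],
])

```text
t: 17.48
tool_pos: [545.9, 238.1, 162.2]
orientation: [-0.0, 1.0, 0.0, 0.002]
ft_force: [-1.1, -0.2, 9.2]
finger_gap: 30.5
finger_force: 59.9
```

The push is rising past 7 N: shoulder reached. I bring it to ≈14–15 N.

Request:
play_rows([
  [0, 0, -0.7, 0, 0, 0, 0.3],
  [0, 0, -1.2, 0, 0, 0, 0.3],
  [0, 0, -1.2, 0, 0, 0, 0.3],
])

```text
t: 17.73
tool_pos: [546.2, 238.2, 161.6]
orientation: [-0.0, 1.0, 0.0, 0.002]
ft_force: [-1.9, -1.3, 10.9]
finger_gap: 30.9
finger_force: 60.1
```

Request:
play_rows([
  [0, 0, -0.7, 0, 0, 0, 0.3],
  [0, 0, -1.4, 0, 0, 0, 0.3],
  [0, 0, -1.8, 0, 0, 0, 0.3],
  [0, 0, -1.8, 0, 0, 0, 0.3],
  [0, 0, -1.8, 0, 0, 0, 0.3],
])

```text
t: 18.15
tool_pos: [546.4, 238.3, 161.4]
orientation: [-0.0, 1.0, 0.001, 0.003]
ft_force: [-3.5, -2.2, 17.5]
finger_gap: 31.1
finger_force: 60.7
```

Bottomed at about 18 N. I relax the push, open the tongs, and lift off.

Request:
play_rows([
  [0, 0, 1.5, 0, 0, 0, 0.3],
  [0, 0, 3, 0, 0, 0, 0.3],
  [0, 0, 3, 0, 0, 0, 0.3],
])

```text
t: 18.4
tool_pos: [545.7, 238.1, 161.5]
orientation: [-0.0, 1.0, 0.0, 0.002]
ft_force: [-0.9, -0.8, 8.8]
finger_gap: 30.8
finger_force: 59.7
```

Request:
play_rows([
  [0, 0, 0.5, 0, 0, 0, 0.38],
  [0, 0, 1, 0, 0, 0, 0.4],
  [0, 0, 1, 0, 0, 0, 0.42],
  [0, 0, 1, 0, 0, 0, 0.43],
  [0, 0, 1, 0, 0, 0, 0.43],
], grip_force=30)

```text
t: 18.82
tool_pos: [544.2, 237.7, 160.4]
orientation: [-0.0, 1.0, -0.0, -0.0]
ft_force: [-0.6, 0.7, 1.9]
finger_gap: 36.5
finger_force: 1.7
```

Request:
play_rows([
  [0, 0, 1, 0, 0, 0, 0.43],
  [0, 0, 3, 0, 0, 0, 0.43],
  [0, 0, 5, 0, 0, 0, 0.43],
  [0, 0, 5, 0, 0, 0, 0.43],
])

```text
t: 19.15
tool_pos: [544.2, 237.8, 165.7]
orientation: [-0.0, 1.0, -0.0, -0.0]
ft_force: [-0.1, 0.9, -0.4]
finger_gap: 36.5
finger_force: 3.3
```

Run:
```python
from h import *
s=ctrl.read_state(); print(s['t'],s['tool_pos'].round(2),s['ft_force'].round(2),s['finger_gap'],s['finger_force'])
w=save('wrist','w8.png');b=save('side','s8.png')
g=cv2.cvtColor(w,cv2.COLOR_RGB2GRAY)
for r in range(196,258,3): print(r,' '.join('%3d'%v for v in g[r,282:344:2]))
g=cv2.cvtColor(b,cv2.COLOR_RGB2GRAY)
for r in range(96,122): print(r,' '.join('%3d'%v for v in g[r,266:294]))
```

```text
19.15 [544.2  237.81 165.69] [-0.12  0.86 -0.37] 36.52195802221443 3.337724243901903
196 102 108 116 117 108  87  86  86  92 103 106 107 110 109 115 116 114 117 156 174 164 132 102  91  93 109 159 172 176 165 151
199 104 111 118 118  95  85  89 100 107 106  98  92  87  82  77  74  75  85  91 101 105 125 169 152 116  93 112 167 178 174 155
202 105 115 118 105  86  96 106 106  96  81  84  86  87  89  90  86  93 135 137 126 120 115 107 144 173 143 100 158 181 176 160
205 106 116 117  92  96 106  94  78  85  91  92  93  84  80  81  81  90 120 123 121 129 140 140 126 113 151 139 130 176 179 164
208 105 115 110  97 103  84  78  84  92  92  94  89  85  82  82  79  80  80  78  77  81  87  99 100  94  85 120 143 168 177 164
211 103 114 102 100  92  79  81  85  92  94  91  83  81  79  80  79  80  80  80  80  79  84  93  91  90  84  87 129 163 177 155
214  96  90  73  73  68  72  80  84  91  95  92  82  78  80  79  76  79  80  81  79  78  84  93  93  90  79  71  74  76 113 148
217  93  79  72  71  71  72  79  85  93  92  88  81  75  73  72  69  66  67  72  79  79  83  92  91  91  76  73  74  71
[... 3984 characters left out ...]
 138
116 138 139 141 144 139 140 115  80  67  73  70  72  69  67  64  71  62  58  56  57 110 137 142 141 138 143 141 141
117 140 138 138 140 140 137 118  84  70  66  74  68  72  65  65  65  60  54  54  58 109 137 142 141 140 141 138 139
118 140 140 142 141 141 139 127  94  67  68  70  71  71  62  63  60  60  56  56  59 103 134 138 141 138 135 138 138
119 140 140 140 138 139 129 122  89  65  68  69  68  67  63  63  59  55  60  55  57 107 127 134 138 139 138 135 137
120 137 137 139 139 139 130 115  86  71  65  67  72  70  63  66  62  64  55  55  62 105 129 128 138 138 138 132 136
121 140 137 139 136 125 121 124  97  74  69  72  63  67  62  67  62  58  57  50  57 107 127 113 117 132 139 141 137
```

Stopper's flange sits just above the rim and the tongs are held (3.3 N). I continue straight up.

Request:
play_rows([
  [0, 0, 2, 0, 0, 0, 0.433],
  [0, 0, 4, 0, 0, 0, 0.433],
  [0, 0, 7, 0, 0, 0, 0.433],
  [0, 0, 11, 0, 0, 0, 0.433],
  [0, 0, 16, 0, 0, 0, 0.433],
  [0, 0, 22, 0, 0, 0, 0.433],
  [0, 0, 30, 0, 0, 0, 0.433],
  [0, 0, 40, 0, 0, 0, 0.433],
  [0, 0, 50, 0, 0, 0, 0.433],
  [0, 0, 58, 0, 0, 0, 0.433],
  [0, 0, 60, 0, 0, 0, 0.433],
])

```text
t: 20.17
tool_pos: [545.6, 238.2, 228.4]
orientation: [-0.0, 1.0, 0.001, 0.002]
ft_force: [0.2, -1.0, -2.1]
finger_gap: 36.9
finger_force: 3.3
```

Run:
```python
from h import *
s=ctrl.read_state(); print(s['t'],s['tool_pos'].round(2),s['ft_force'].round(2),s['finger_gap'],s['finger_force'])
w=save('wrist','w9.png');b=save('side','s9.png')
for c in('wrist','side'):
  for n in('stopper','tongs','bottle'): print(c,n,[(np.round(d['xyz']).tolist(),round(d['score'],2)) for d in ctrl.search_frame(c,n)])
g=cv2.cvtColor(b,cv2.COLOR_RGB2GRAY)
for r in range(92,118): print(r,' '.join('%3d'%v for v in g[r,266:294]))
print(proj('side',[[544.2,237,106+z] for z in(0,3,8,26)]))
```

```text
20.1667 [545.62 238.19 228.36] [ 0.2  -1.02 -2.12] 36.92051941565696 3.308485389134148
wrist stopper [([549.0, 233.0, 108.0], 0.78)]
wrist tongs [([540.0, 240.0, 276.0], 0.81)]
wrist bottle [([530.0, 241.0, 67.0], 0.97), ([541.0, 242.0, 273.0], 0.56)]
side stopper []
side tongs []
side bottle []
92 136 135 140 135 137 135 135 137 136 136 137 138 139 138 139 140 137 139 138 142 137 141 141 137 140 138 136 138
93 136 134 135 139 137 136 139 139 136 137 137 137 136 139 137 137 140 139 140 136 138 138 138 139 136 139 138 138
94 138 136 138 136 136 137 140 138 137 136 138 137 138 138 137 133 138 138 138 138 141 140 135 140 140 140 141 140
95 135 138 137 138 138 138 136 135 139 137 138 139 140 141 137 137 138 136 138 140 138 139 139 137 140 137 137 134
96 138 138 139 136 136 135 134 138 137 136 136 139 137 141 136 136 135 134 135 139 137 138 138 142 138 135 138 139
97 137 138 136 140 133 138 136 138 138 134 140 140 137 137 135 135 137 138 139 137 139 140 136 140 141 139 139 140
98 132 136 134 139 137 138 136 138 139 139 138 136 133 136 141 140 139 135 136 137 135 135 137 138 137 137 135 13
[... 1621 characters left out ...]
137
113 136 136 135 138 139 138 125  92  63  52  33  33  39  42  32  29  38  54  71  79 122 136 138 137 137 137 139 140
114 137 134 137 137 142 138 117  86  76  67  56  42  32  33  29  46  67  82  72  68 120 138 138 138 138 138 140 137
115 138 137 137 138 142 138 116  82  69  70  77  77  81  80  80  77  71  66  53  57 110 139 139 139 139 137 140 138
116 139 142 137 140 137 140 116  81  66  70  70  70  69  69  67  61  65  57  58  58 110 137 145 143 140 142 139 142
117 138 138 138 139 138 138 121  81  70  65  71  66  70  63  59  62  60  59  51  57 107 132 137 140 138 135 141 140
[[278.96452791 111.63394669]
 [278.91046112 110.64537828]
 [278.81987914 108.98921665]
 [278.48882835 102.93704937]]
```

Stopper stands upright in the neck (side columns 273–285, flange just above the rim). I carry the tongs home.

Request:
play_rows([
  [1, -6, 0, 0, 0, 0, 0.43],
  [2, -20, 0, 0, 0, 0, 0.43],
  [4, -40, 0, 0, 0, 0, 0.43],
  [7, -64, 0, 0, 0, 0, 0.43],
  [10, -90, 0, 0, 0, 0, 0.43],
  [12, -116, 0, 0, 0, 0, 0.43],
  [15, -142, 0, 0, 0, 0, 0.43],
  [18, -168, 0, 0, 0, 0, 0.43],
  [21, -194, 0, 0, 0, 0, 0.43],
  [23, -220, 0, 0, 0, 0, 0.43],
  [26, -246, 0, 0, 0, 0, 0.43],
  [29, -272, 0, 0, 0, 0, 0.43],
])

```text
t: 21.57
tool_pos: [572.8, -36.7, 225.7]
orientation: [0.0, 1.0, -0.0, -0.0]
ft_force: [0.6, -0.1, -0.1]
finger_gap: 36.6
finger_force: 3.3
```

Request:
play_rows([
  [3, -26, 0, 0, 0, 0, 0.43],
  [5, -52, 0, 0, 0, 0, 0.43],
  [8, -78, 0, 0, 0, 0, 0.43],
  [11, -104, 0, 0, 0, 0, 0.43],
  [14, -130, 0, 0, 0, 0, 0.43],
  [16, -156, 0, 0, 0, 0, 0.43],
  [19, -181, 0, 0, 0, 0, 0.43],
  [21, -203, 0, 0, 0, 0, 0.43],
  [23, -221, 0, 0, 0, 0, 0.43],
  [24, -234, 0, 0, 0, 0, 0.43],
  [24.4, -240, 0, 0, 0, 0, 0.43],
  [24.4, -241.2, 0, 0, 0, 0, 0.43],
])

```text
t: 22.57
tool_pos: [597.5, -276.5, 225.5]
orientation: [0.001, 1.0, 0.0, -0.0]
ft_force: [0.7, -1.3, -0.7]
finger_gap: 37.1
finger_force: 3.3
```

Request:
play_rows([
  [0, 0, -10, 0, 0, 0, 0.43],
  [0, 0, -30, 0, 0, 0, 0.43],
  [0, 0, -52, 0, 0, 0, 0.43],
  [0, 0, -75, 0, 0, 0, 0.43],
  [0, 0, -95, 0, 0, 0, 0.43],
  [0, 0, -112, 0, 0, 0, 0.43],
  [0, 0, -125, 0, 0, 0, 0.43],
  [0, 0, -133, 0, 0, 0, 0.43],
  [0, 0, -135, 0, 0, 0, 0.43],
  [0, 0, -135, 0, 0, 0, 0.43],
])

```text
t: 23.4
tool_pos: [597.6, -274.8, 90.3]
orientation: [-0.0, 1.0, 0.0, -0.0]
ft_force: [-0.1, 0.6, -1.1]
finger_gap: 36.5
finger_force: 3.3
```

Run:
```python
from h import *
s=ctrl.read_state(); print(s['t'],s['tool_pos'].round(2),s['ft_force'].round(2),s['finger_gap'],s['finger_force'])
w=save('wrist','w10.png')
hsv=cv2.cvtColor(w,cv2.COLOR_RGB2HSV); m=((hsv[...,1]>110)&(hsv[...,2]>50)&(hsv[...,0]<25)).astype(np.uint8)
n,l,st,c=cv2.connectedComponentsWithStats(m)
for i in range(1,n):
    if st[i][4]>200: print(st[i],c[i])
print('pred caddy top corners',proj('wrist',[[x,y,20] for x in(576.5,618.5) for y in(-315,-237)],s).round(1).tolist())
t=s['tool_pos'];print('pred tip far inner',proj('wrist',[[t[0]-10,t[1]+d,t[2]-43] for d in(-11.5,11.5)],s).round(1).tolist())
g=cv2.cvtColor(w,cv2.COLOR_RGB2GRAY)
for r in range(190,236,5): print(r,' '.join('%3d'%v for v in g[r,270:356:2]))
```

```text
23.4 [ 597.55 -274.81   90.3 ] [-0.12  0.61 -1.08] 36.50030184759426 3.332382450462319
[ 253  184  112   60 4434] [308.80920162 210.70410465]
pred caddy top corners [[252.1, 184.1], [368.2, 184.3], [255.0, 242.3], [365.4, 242.4]]
pred tip far inner [[292.7, 211.8], [331.1, 211.9]]
190  70  71  71  70  69  67  68  69  68  65  65  63  63  67  64  72  97 100  99 101  99  99  98 101  98  98  99 100 100  99 100 100  96  94  95  97  94  95  95  97 101  99 100
195  69  71  69  68  70  71  69  69  71  73  70  69  68  68  70  70  66  69  66  73  93  95  95  93  95  94  95 102 102 104 101 102 104 104 105 102 104 104 103  85  75  74  73
200  72  71  69  69  69  69  69  71  69  72  71  70  68  70  69  69  68  66  68  76  93  96  98  99 100 103 107 104 104 106 104 105 104 102 106 105 104 104 106  88  74  75  74
205  67  67  66  70  68  67  67  68  68  69  66  67  70  67  70  67  66  67  68  72  97 103 105 105 104 105 104 103 105 104 105 104 103 106 104 105 103 102 106  87  73  72  74
210  95  95  96  95  95  94  94  94  96  93  79  73  65  66  67  68  70  69  70  77  98 104 101 102 100 102 103 10
[... 241 characters left out ...]
 104 103 102  97  89  87  87  82  82  84  82  84 102 104 104 103 105 104 103 103 104 104 104 103 106 104 104 105 105 101 106  91  83  85  89  86  82  87  83  77  73  70  71
225 101  97 101  85  73  69  68  75  81  85  90  97  98 100  97 101 101 100  99  99  99  99  99  98 100  98 100  98 100  99  98  95  97  99  98  96  80  70  72  73  68  66  70
230  78  77  82  73  68  69  65  80  84  85  89  93  91  91  92  88  67  65  68  65  67  65  68  65  69  69  71  74  75  72  78  83  98  96  99  97  74  71  68  70  68  64  65
235  58  59  60  68  70  68  60  77  86  99 100  86  62  60  57  60  58  57  57  59  57  60  58  56  57  59  57  60  56  58  57  73  98 100 101  96  71  69  70  70  65  57  60
```

Caddy position confirmed (252–365 predicted, 253–365 seen) and the tips are over its middle. I lower until contact.

Request:
play_rows([
  [0, -0.5, -6, 0, 0, 0, 0.43],
  [0, -0.5, -14, 0, 0, 0, 0.43],
  [0, -0.5, -22, 0, 0, 0, 0.43],
  [0, -0.5, -29, 0, 0, 0, 0.43],
  [0, -0.5, -34, 0, 0, 0, 0.43],
  [0, -0.5, -37, 0, 0, 0, 0.43],
  [0, -0.5, -38, 0, 0, 0, 0.43],
  [0, -0.5, -38, 0, 0, 0, 0.43],
])

```text
t: 24.12
tool_pos: [597.5, -275.8, 52.2]
orientation: [-0.0, 1.0, 0.0, -0.0]
ft_force: [-0.5, -0.2, -0.9]
finger_gap: 36.8
finger_force: 3.3
```

Request:
play_rows([
  [0, 0, -1, 0, 0, 0, 0.43],
  [0, 0, -2, 0, 0, 0, 0.43],
  [0, 0, -3, 0, 0, 0, 0.43],
  [0, 0, -3, 0, 0, 0, 0.43],
])

```text
t: 24.45
tool_pos: [597.8, -276.0, 49.8]
orientation: [-0.0, 1.0, -0.0, 0.0]
ft_force: [0.5, 0.9, -1.2]
finger_gap: 36.9
finger_force: 3.3
```

Request:
play_rows([
  [0, 0, -0.7, 0, 0, 0, 0.43],
  [0, 0, -1.5, 0, 0, 0, 0.43],
  [0, 0, -1.5, 0, 0, 0, 0.43],
])

```text
t: 24.7
tool_pos: [598.2, -276.2, 48.8]
orientation: [-0.0, 1.0, -0.0, 0.0]
ft_force: [0.4, -1.3, 1.1]
finger_gap: 37.0
finger_force: 3.5
```

Touching the floor. I release and retreat.

Request:
play_rows([
  [0, 0, 0, 0, 0, 0, 0.45],
  [0, 0, 0, 0, 0, 0, 0.48],
  [0, 0, 0, 0, 0, 0, 0.52],
  [0, 0, 0, 0, 0, 0, 0.58],
  [0, 0, 0, 0, 0, 0, 0.65],
  [0, 0, 0, 0, 0, 0, 0.7],
  [0, 0, 0, 0, 0, 0, 0.7],
  [0, 0, 0, 0, 0, 0, 0.7],
])

```text
t: 25.37
tool_pos: [597.7, -275.8, 48.1]
orientation: [-0.0, 1.0, 0.0, -0.0]
ft_force: [0.5, -0.2, -0.1]
finger_gap: 59.8
finger_force: 0.0
```

Request:
play_rows([
  [0, 0, 6, 0, 0, 0, 0.7],
  [0, 0, 18, 0, 0, 0, 0.7],
  [0, 0, 35, 0, 0, 0, 0.7],
  [0, 0, 55, 0, 0, 0, 0.7],
  [0, 0, 80, 0, 0, 0, 0.7],
  [0, 0, 105, 0, 0, 0, 0.7],
  [0, 0, 130, 0, 0, 0, 0.7],
  [0, 0, 155, 0, 0, 0, 0.7],
  [0, 0, 175, 0, 0, 0, 0.7],
  [0, 0, 180, 0, 0, 0, 0.7],
  [0, 0, 180, 0, 0, 0, 0.7],
  [0, 0, 180, 0, 0, 0, 0.7],
])

```text
t: 26.37
tool_pos: [597.6, -275.8, 228.2]
orientation: [-0.0, 1.0, -0.0, 0.0]
ft_force: [-0.4, 0.1, -0.6]
finger_gap: 59.9
finger_force: 0.0
```

Run:
```python
from h import *
s=ctrl.read_state(); print(s['t'],s['tool_pos'].round(2),s['ft_force'].round(2),s['finger_gap'])
w=save('wrist','w11.png');save('side','s11.png');save('top','t11.png')
for c,ns in(('wrist',('tongs','caddy')),('side',('tongs','stopper','bottle')),('top',('tongs','stopper','bottle_mouth'))):
  for n in ns: print(c,n,[(np.round(d['xyz']).tolist(),round(d['score'],2)) for d in ctrl.search_frame(c,n)])
print(proj('wrist',[[589,-295,100],[606,-256,100],[589,-256,100]],s).round(1).tolist())
g=cv2.cvtColor(w,cv2.COLOR_RGB2GRAY)
for r in range(150,222,4): print(r,' '.join('%3d'%v for v in g[r,268:358:2]))
```

```text
26.3667 [ 597.57 -275.8   228.17] [-0.41  0.11 -0.59] 59.87145549317531
wrist tongs [([598.0, -272.0, 98.0], 0.7)]
wrist caddy [([592.0, -279.0, 8.0], 0.87), ([595.0, -274.0, 103.0], 0.63)]
side tongs [([592.0, -297.0, 64.0], 0.7)]
side stopper [([542.0, 230.0, 114.0], 0.58)]
side bottle [([538.0, 217.0, 55.0], 0.93), ([590.0, -294.0, 14.0], 0.55)]
top tongs []
top stopper [([541.0, 238.0, 120.0], 0.43)]
top bottle_mouth [([544.0, 219.0, 69.0], 0.93), ([541.0, 239.0, 118.0], 0.23)]
[[289.6, 184.0], [334.9, 203.2], [335.3, 184.0]]
150 168 169 172 169 167 160 155 157 161 161 158 155 153 156 157 153 153 155 163 159 159 158 156 154 155 159 154 156 157 156 157 158 160 158 164 161 165 166 163 160 166 170 171 168 168
154 171 163 148 155 159 157 156 156 154 154 156 147 123 130 130 133 134 133 132 130 130 140 144 148 148 149 153 152 152 148 152 147 129 132 132 140 159 165 161 160 170 171 168 168 172
158 139 134 112 109 101  70  65  71  65  67  68  67  65  67  66  66  67  67  66  68  65  68  66  68  67  67  65  67  65  67  67  67  67  66  69  68  66  67  70 119 169 171 172 171 171
162 110 112 
[... 2047 characters left out ...]
 170 170 169 173 172 169 171 169 170 170 171 173 171 172 171 172 173 172 173 171 165 164 170 170 170 170 170 170 171 171 171 169 170 172 171 172 170
210 170 170 170 171 173 169 171 171 170 170 170 174 174 174 171 172 172 171 172 172 171 170 173 172 171 169 170 170 173 171 173 174 171 171 172 171 169 165 167 169 168 169 170 172 169
214 171 171 168 170 171 172 171 168 170 171 171 171 171 171 171 172 172 170 171 172 173 170 171 170 172 173 172 170 171 169 171 170 171 173 172 171 173 169 169 172 170 170 170 170 171
218 173 171 173 171 172 171 172 171 171 172 170 170 173 174 172 171 169 172 170 170 168 167 169 170 170 172 171 173 172 172 170 170 171 174 172 171 170 165 170 173 165 169 170 169 171
```

The bow is where an upright tongs in the caddy centre should be (columns 291–335, rows 185–204). The stopper sits in the neck and the hand is clear, so I hand in.

```bash
python3 -c "
from workcell import ctrl
print(ctrl.finish_job())"
```

```text
the job is handed in; nothing more can be done
None
```

I handed the job in at about 26 s of the 72 s allowed; the judge's verdict was not shown. The stopper was pressed onto the shoulder at about 18 N and left in the neck, and the tongs stand upright in the middle of their rest. The gripper never touched the stopper, and no other breakfast thing was touched on purpose; I did not re-measure them at the end.

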